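# Fill the condiment caddy and lift it level

## Robot

A 6-joint arm with a two-finger parallel gripper is mounted at the origin on a cart in front of the work surface, level with it; the furniture and walls round the work are solid. World frame = base frame: x ahead of the robot, y to its left, z up, the work surface at z = 0. Lengths are in mm, angles in rad, forces in N, time in s.
With the tool pointing down it reaches from about 400 to 825 mm from the base axis. Payload 7 kg.
Tool frame: the origin (TCP) lies at the very end of the fingers, on their centre line; the grasp point (between the pads) lies 19 mm behind it (hold_point_z is the distance from the TCP to the grasp point, in mm); z points along the fingers, y is the line along which they close (so a half turn about z gives the same grasp; the last joint's range is limited). The gripper opens to 85 mm and grips with 20 to 120 N. Pads are 22 mm wide; open, the fingers measure 114 mm over their backs; the gripper's body (76 mm by 85 mm) begins 54 mm behind the grasp point. The pads swing forward as they close: fully open they stand 13 mm farther back than shut.
Start: joints at [1.471, 0.359, 0.012, 0, -1.224, -0.288], TCP at [255.26, 624.85, 231.302] pointing down, gripper open.
Joint ranges: [-3.07, 3.07], [-1.43, 2.12], [-1.02, 1.25], [-3.03, 1.67], [-3.05, -0], [-3.03, 3.03]. Speed limits (rad/s): [2.39, 2.39, 3.01, 3.14, 3.14, 3.14].

## Interface

Orientations are given as a unit quaternion [w, x, y, z].
In Python, from cell import get_obs, read_camera, hand_in, hold_point_z gives the robot as it stands. The module is installed in compiled form; this text tells all that it offers.
- The arm moves only by the shell command python3 -m handwheel 'ROWS' [FORCE]. ROWS is JSON, a list of rows, each a list of 3 entries, a list of its own where there are three numbers: the turn, a rotation vector about the tool's x, y, z scaled (see below), then the shift along the tool's x, y, z scaled (see below), then the closure, from 0 (fully open) to 1 (shut). A call has 1 to 8 rows; each row shifts and turns the commanded pose from where the row before left it, along the tool's axes as they then stand; what a row does not reach is not made up. The controller multiplies each number of a shift by 0.3 m and each number of a turn by pi rad. A row lasts 1/8 s, in which the tool goes at most 62.5 mm and 10.7 degrees, less where a joint would pass 70% of its speed; a pose out of reach is approached as far as the arm can. A call with a number of a shift or a turn outside -1 to 1 is refused whole. A call with a gripper value outside its range is refused whole. The fingers move at their own pace and stop on an object; FORCE is the grip in N (left out, the last holds). Time passes only in rows, so rows that do not move let the fingers close. It gives the time, the measured TCP pose, the force, the opening and the grip force at its end, in the units of the state.
- get_obs(): the state, without advancing time (a new reading comes with each control period).
- read_camera(name): name is "scene" or "top"; returns a dict with "img" (480x640x3 uint8, red, green, blue), "range_z" (480x640 float32, mm along the optical axis (not along the pixel's ray), 0 where there is no reading), "mtx" (3x3 intrinsics, pixels), "R" (3x3) and "t" (3): a world point X has camera coordinates R X + t. Camera axes: x right, y down, z forward; pixel columns grow to the right and rows downward; lengths in mm; the calibration is good to about 2 mm. A picture is of the moment at which its call begins.
- hand_in(): hands the job in; it is judged then, once.
The state is a dict: "time": time; "qpos": joint angles; "joint_velocities": joint speeds; "effort": joint torques, N m; "tcp_pos": TCP position; "tcp_rot": TCP orientation; "ft_force": force on the tool from outside, world axes, zero at the start; "torque": the same for the moment, N m; "grip_width": finger opening in mm; "grip_force": force on a finger pad.
Only numpy, scipy, OpenCV 4.12 (cv2) and the standard library are available. Lean on these libraries where they do the work, as an engineer would, in place of code of your own. Each camera call takes 0.05 s, during which the arm holds its last target. There are 200 camera calls.

## Task

Put the salt shaker from the front of the worktop gently, upright, into the empty well of the wooden condiment caddy and let go of it, while the caddy stands on the worktop. Then grip the caddy's handle bar, lift the caddy about 10 cm off the worktop with shaker and spice jar standing in it, and finish while still holding it there, level and still. Do not drop or tip anything, and leave the pepper mill and the tin where they are.

Things in the scene. Friction and masses are not known exactly. Their poses are not given: they have to be found in the camera images.
- caddy: Loose condiment caddy, pale wood and steel, about 0.4 kg, any yaw. Base block 206 mm (its x) by 84 mm (its y), top 34 mm above the worktop, with two round blind wells at x = -72 mm (empty) and +72 mm (holds the spice jar). Between them two 8 mm steel uprights (y = -30, +30 mm) carry a wooden handle bar along its y. Origin: centre of the underside, at worktop level; z up.
- caddy_grip (a point): Centre of the caddy's handle bar, 160 mm above the caddy's underside. The bar is 90 mm long (along the caddy's y), 18 mm wide (along the caddy's x) and 28 mm tall, flat-sided; its top is 174 mm above the underside. Axes as the caddy's.
- empty_well (a point): Centre of the floor of the empty well (72 mm from the caddy's middle towards its -x), 12 mm above the caddy's underside. Well: 52 mm diameter, 22 mm deep, rim chamfered 2 mm. Axes as the caddy's.
- jar_well (a point): Centre of the floor of the well in which the spice jar stands (72 mm from the caddy's middle towards its +x), 12 mm above the caddy's underside; same size. Axes as the caddy's.
- shaker: Salt shaker, clear body with a grey domed cap, round, 44 mm diameter, 90 mm tall (body to about 70 mm, cap above it 34 mm wide), about 0.1 kg, standing loose near the front of the worktop (not the like one far back beside the toaster). Origin: centre of its underside; z up along its axis.
- spice_jar: Spice jar, glass with a screw lid, round, 46 mm diameter, 106 mm tall, about 0.11 kg, standing loose in one well of the caddy (its top 118 mm above the worktop). Origin: centre of its underside; z up along its axis.
- mill: Bystander: wooden pepper mill, 58 mm diameter, 170 mm tall, standing loose near the front of the worktop (another, fixed, stands far back beside the toaster). Origin: centre of its underside. It and the shaker may swap places.
- tin: Bystander: low round food tin, 86 mm diameter, 40 mm tall, loose on the worktop. Origin: centre of its underside.
Things that resemble listed ones, but are neither listed nor needed, are in the scene too. What is shaped like the shaker but pink, purple or yellow is not meant.

How it is judged (in metres and radians):
On the way, in this order (a step that is already met when the one before it is completed fails the run):
1. the shaker stands on the floor of the empty well, let go, while the caddy stands on the worktop (horizontal distance between shaker and empty_well below 0.012 m and z of shaker in the frame of empty_well between -0.006 and 0.006 m and angle between the z axis of shaker and the z axis of caddy, either way round below 0.18 rad and contact force between the fingers and shaker below 0.1 N and height (world z) of caddy below 0.01 m), for 0.2 s.
2. the gripper has lifted the caddy, with both things in it, clear of the worktop (horizontal distance between shaker and empty_well below 0.012 m and z of shaker in the frame of empty_well between -0.006 and 0.006 m and angle between the z axis of each of shaker, spice_jar and the z axis of caddy, either way round below 0.18 rad and horizontal distance between spice_jar and jar_well below 0.012 m and z of spice_jar in the frame of jar_well between -0.006 and 0.006 m and height (world z) of caddy above 0.03 m and contact force between the fingers and caddy above 1 N), for 0.2 s.
At the end, for the whole second after the job is handed in: The fingers alone hold the caddy, its underside 60 to 160 mm above the worktop, tilted under 0.12 rad and still (30 mm/s, 0.15 rad/s); shaker and spice jar stand untouched in their wells (12 mm from the centre, 6 mm from the floor, 0.18 rad from the caddy's upright) (horizontal distance between shaker and empty_well below 0.012 m and z of shaker in the frame of empty_well between -0.006 and 0.006 m and angle between the z axis of each of shaker, spice_jar and the z axis of caddy, either way round below 0.18 rad and horizontal distance between spice_jar and jar_well below 0.012 m and z of spice_jar in the frame of jar_well between -0.006 and 0.006 m and height (world z) of caddy between 0.06 and 0.16 m and angle between caddy's own z axis and vertical below 0.18 rad and linear speed of caddy below 0.03 m/s and angular speed of caddy below 0.15 rad/s and contact force between the fingers and caddy above 1 N and contact force between the fingers and shaker below 0.1 N and contact force between the fingers and spice_jar below 0.1 N and contact force between caddy and mill below 0.1 N and contact force between caddy and tin below 0.1 N); the arm keeps its last pose, push and grip.
It fails at once if the pepper mill is disturbed (moved over 25 mm or tipped) (distance of mill from where it was at the start of the episode above 0.025 m or angle between mill's own z axis and vertical above 0.3 rad).
It fails at once if the tin is moved over 25 mm (distance of tin from where it was at the start of the episode above 0.025 m).
It fails at once if the shaker, the spice jar or the caddy is tipped (over 0.45 rad) (angle between any of shaker, spice_jar, caddy's own z axis and vertical above 0.45 rad).
It fails at once if the shaker is dropped (falls free faster than 0.6 m/s, about 18 mm of fall) (contact force between the fingers and shaker below 0.05 N and linear speed of shaker above 0.6 m/s).
It also fails if it takes over 56 s, if anything falls off the work surface, if the arm or the gripper's body presses on something with over 40 N, if the wrist force passes 120 N, or if a joint passes its speed limit or range.

## Working session

There is one attempt and no reset: what is moved stays moved. The work goes in short steps, Python scripts to look and compute and a shell command to move; the robot and the scene stay as the last step left them, time stands still between calls to the robot, and variables do not carry over. Pictures are saved under pics/ and viewed, at most 11 in all, crops included, and the job is handed in when it is done.

```bash
mkdir -p pics; cat > h.py <<'E'
import numpy as np, cv2
from cell import get_obs, read_camera, hand_in, hold_point_z
def cam(n):
    c=read_camera(n); return c
def pts(c):
    K=np.array(c["mtx"]);R=np.array(c["R"]);t=np.array(c["t"]);z=c["range_z"]
    v,u=np.mgrid[0:480,0:640]
    P=np.stack([(u-K[0,2])/K[0,0]*z,(v-K[1,2])/K[1,1]*z,z],-1)
    W=(P-t)@R; W[z==0]=np.nan; return W
def ray(c,u,v,h):
    K=np.array(c["mtx"]);R=np.array(c["R"]);t=np.array(c["t"])
    d=R.T@np.linalg.inv(K)@np.array([u,v,1.]);o=-R.T@t
    return o+d*(h-o[2])/d[2]
E
python3 - <<'E'
from h import *
print(hold_point_z, get_obs())
for n in("scene","top"):
    c=cam(n); cv2.imwrite(f"pics/{n}0.png",c["img"][...,::-1]); np.savez(f"{n}0.npz",**c)
    print(n,c["mtx"],c["R"],c["t"])
E
```

```text
18.700000000000003 {'time': 0.0, 'qpos': array([ 1.47109369e+00,  3.59374220e-01,  1.10618207e-02, -3.36881224e-04,
       -1.22410367e+00, -2.88133558e-01]), 'joint_velocities': array([ 0.00034363, -0.00096663, -0.00083416, -0.00030111, -0.00019331,
       -0.00015442]), 'effort': array([-5.29598547e-04, -5.83323669e+01,  2.93421614e+01,  6.93719611e+00,
       -5.84464913e-03, -1.99212133e-05]), 'tcp_pos': array([255.10169756, 624.41873572, 230.37555525]), 'tcp_rot': array([ 8.21180351e-04,  9.81245342e-01, -1.92761244e-01, -8.14801565e-05]), 'ft_force': array([ 0.46171613,  0.63616694, -0.07529934]), 'torque': array([ 0.01558027, -0.04450149,  0.0166512 ]), 'grip_force': 0.0, 'grip_width': 85.42284311171831}
scene [[473.77059521   0.         318.37993035]
 [  0.         473.77059521 243.51861675]
 [  0.           0.           1.        ]] [[ 0.55466437 -0.8320656   0.00377895]
 [-0.37907413 -0.25673282 -0.8890394 ]
 [ 0.74070928  0.49168598 -0.45781509]] [-227.96066958  345.66156459  685.23791985]
top [[556.80255961   0.         311.59339843]
 [  0.         556.80255961 242.12539298]
 [  0.           0.           1.        ]] [[-0.01749315 -0.99959887 -0.02227311]
 [-0.99726907  0.01904235 -0.07135676]
 [ 0.07175227  0.02096403 -0.99720215]] [ 124.94751942  553.71445474 1286.58584358]
```

View pics/scene0.png

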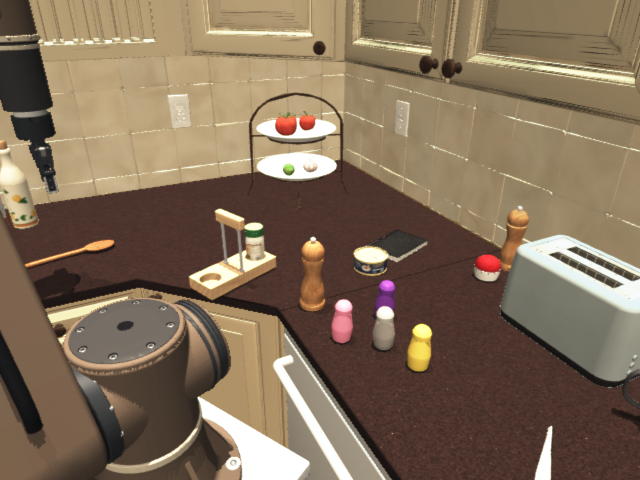

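View pics/top0.png

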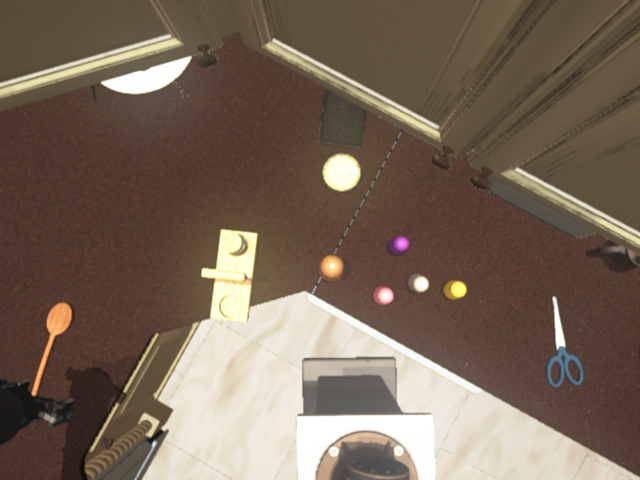

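The scene view holds four candidates: pink (342,322), purple (386,300), grey/clear (384,328) and yellow (420,347). They also appear in the top view, at (384,296), (400,245), (419,284) and (456,290). I choose the grey one. The caddy's empty well is at scene (210,278) and top (230,306). The mill is at (313,275) and the tin at (371,261).

```bash
python3 - <<'E'
from h import *
s=dict(np.load("scene0.npz"));t=dict(np.load("top0.npz"))
Ws,Wt=pts(s),pts(t)
cv2.imwrite("pics/crop.png",cv2.resize(s["img"][270:390,310:450],None,fx=4,fy=4,interpolation=cv2.INTER_CUBIC)[...,::-1])
# objects: cluster merged point heights, top camera blobs above 30mm
def circ(W,lo,hi,cx,cy,r=45):
    m=(W[...,2]>lo)&(W[...,2]<hi)&(np.hypot(W[...,0]-cx,W[...,1]-cy)<r)
    p=W[m]; 
    if len(p)<5: return len(p)
    f=lambda q:np.hypot(p[:,0]-q[0],p[:,1]-q[1])-q[2]
    from scipy.optimize import least_squares
    r_=least_squares(f,[p[:,0].mean(),p[:,1].mean(),20],loss="soft_l1")
    return len(p),r_.x.round(1),p[:,2].max().round(1)
for n,u,v,h in(("shaker",419,284,88),("pink",384,296,88),("purple",400,245,88),("yellow",456,290,88),("mill",332,267,165),("tin",342,172,40)):
    r=ray(t,u,v,h); print(n,"top ray",r.round(1),"sideS",circ(Ws,12,60,r[0],r[1]),"top maxz",np.nanmax(Wt[v-5:v+5,u-5:u+5,2]).round(1))
# caddy block top: z~34 in both views
for n,W in(("s",Ws),("t",Wt)):
    w=np.nan_to_num(W,nan=-999); a=ray(t,236,275,34)
    m=(abs(w[...,2]-34)<6)&(np.hypot(w[...,0]-a[0],w[...,1]-a[1])<140)
    p=w[m][:,:2].astype(np.float32); print(n,len(p),cv2.minAreaRect(p))
    for lo,hi,l in((150,185,"bar"),(105,125,"jar")):
        m=(w[...,2]>lo)&(w[...,2]<hi)&(np.hypot(w[...,0]-a[0],w[...,1]-a[1])<140)
        p=w[m][:,:2].astype(np.float32)
        if len(p)>5: print(n,l,len(p),cv2.minAreaRect(p),p.mean(0))
E
```

```text
shaker top ray [ 453.9 -122.    88. ] sideS (420, array([ 455. , -126.6,   20. ]), np.float64(60.0)) top maxz 93.6
pink top ray [428.9 -44.3  88. ] sideS (397, array([428.1, -46. ,  19.8]), np.float64(59.9)) top maxz 94.8
purple top ray [541.  -82.7  88. ] sideS (214, array([545.5, -83.6,  20.9]), np.float64(59.9)) top maxz 95.4
yellow top ray [ 439.4 -202.8   88. ] sideS (492, array([ 437.4, -209.3,   19.4]), np.float64(60.0)) top maxz 93.7
mill top ray [492.9  70.2 165. ] sideS (473, array([492.6,  72. ,  25.7]), np.float64(59.8)) top maxz 173.8
tin top ray [717.2  40.6  40. ] sideS (717, array([711.3,  39.8,  35.9]), np.float64(43.0)) top maxz 41.2
s 1288 ((478.7518310546875, 298.0771484375), (90.75674438476562, 209.2604217529297), 83.04147338867188)
s bar 379 ((478.994384765625, 297.07806396484375), (94.12220764160156, 21.518033981323242), 81.80876159667969) [473.7518 290.6577]
s jar 249 ((523.1964721679688, 289.4762878417969), (67.49266815185547, 98.86962890625), 81.492431640625) [531.4191  285.06104]
t 2061 ((480.586181640625, 297.8309020996094), (85.20027160644531, 205.9420623779297), 82.7518310546875)
t bar 378 ((480.6031188964844, 296.7113037109375), (88.50941467285156, 17.883760452270508), 82.66983032226562) [480.5435  295.87274]
t jar 344 ((551.5746459960938, 288.6798095703125), (45.37068176269531, 42.05854034423828), 88.40538024902344) [551.66547 287.67392]
```

View pics/crop.png

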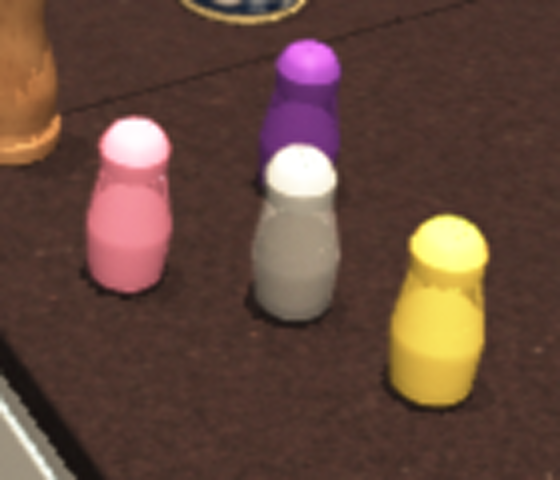

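```bash
cat >> h.py <<'E'
from scipy.spatial.transform import Rotation as Ro
def go(x,y,z,yaw=None):
    o=get_obs();q=o["tcp_rot"];R=Ro.from_quat([q[1],q[2],q[3],q[0]]).as_matrix()
    d=R.T@(np.array([x,y,z])-o["tcp_pos"])
    cur=np.degrees(np.arctan2(R[1,0],R[0,0])); s=f"tcp {o['tcp_pos'].round(1)} xyaw {cur:.1f} zax {R[:,2].round(3)} shift units {(d/300).round(4)}"
    if yaw is not None: s+=f" turn z units {-((yaw-cur+180)%360-180)/180:.4f}"
    print(s)
E
python3 -m handwheel '[[[0,0,0.056],[0,0,-0.017],0],[[0,0,0.056],[0,0,-0.017],0],[[0,0,0.056],[0,0,-0.017],0],[[0,0,0.056],[0,0,-0.017],0],[[0,0,0.056],[0,0,-0.017],0],[[0,0,0.056],[0,0,-0.017],0],[[0,0,0.056],[0,0,-0.017],0],[[0,0,0.056],[0,0,-0.017],0]]' 30
python3 -c "
from h import *
go(440,300,270,-112);go(455,-124,270,-112)"
```

```text
time: 1.1
tcp_pos: [255.1, 624.6, 271.7]
tcp_rot: [-0.0, -0.621, 0.784, -0.0]
ft_force: [0.0, 0.4, 0.7]
grip_width: 85.1
grip_force: 0.0
tcp [255.1 624.6 271.7] xyaw -103.2 zax [-0.    -0.001 -1.   ] shift units [ 0.9128 -0.8469  0.0065] turn z units 0.0489
tcp [255.1 624.6 271.7] xyaw -103.2 zax [-0.    -0.001 -1.   ] shift units [ 2.2775 -1.2182  0.0079] turn z units 0.0489
```

```bash

python3 -m handwheel '[[[0,0,0],[0.114,-0.106,0],0],[[0,0,0],[0.114,-0.106,0],0],[[0,0,0],[0.114,-0.106,0],0],[[0,0,0],[0.114,-0.106,0],0],[[0,0,0],[0.114,-0.106,0],0],[[0,0,0],[0.114,-0.106,0],0],[[0,0,0],[0.114,-0.106,0],0],[[0,0,0.049],[0,0,0],0]]'
python3 -c "
from h import *
go(455,-124,270,-112)"
```

```text
time: 2.1
tcp_pos: [419.9, 339.3, 272.1]
tcp_rot: [-0.0, -0.559, 0.829, -0.0]
ft_force: [-0.1, -0.8, 0.1]
grip_width: 85.5
grip_force: 0.0
tcp [419.9 339.3 272.1] xyaw -112.0 zax [-0. -0. -1.] shift units [ 1.3881 -0.6868  0.0075] turn z units 0.0000
```

```bash

python3 -m handwheel '[[[0,0,0],[0.16,-0.079,0],0],[[0,0,0],[0.16,-0.079,0],0],[[0,0,0],[0.16,-0.079,0],0],[[0,0,0],[0.16,-0.079,0],0],[[0,0,0],[0.16,-0.079,0],0],[[0,0,0],[0.16,-0.079,0],0],[[0,0,0],[0.16,-0.079,0],0],[[0,0,0],[0.14,-0.07,0],0]]'
python3 - <<'E'
from h import *
t=cam("top"); cv2.imwrite("pics/c2.png",cv2.resize(t["img"][220:340,340:500],None,fx=4,fy=4)[...,::-1])
# shaker side from saved frames: top-ray of cap and scene-ray of cap by mask
for n in("scene","top"):
    c=dict(np.load(n+"0.npz")); hsv=cv2.cvtColor(c["img"],cv2.COLOR_RGB2HSV)
    x,y,w,h=(365,300,40,55) if n=="scene" else (405,270,30,30)
    m=((hsv[...,1]<70)&(hsv[...,2]>90)).astype(np.uint8); k=np.zeros_like(m);k[y:y+h,x:x+w]=m[y:y+h,x:x+w]
    vs,us=np.nonzero(k); print(n,len(us),us.min(),us.max(),vs.min(),vs.max())
    K=np.array(c["mtx"])
    if n=="scene":
        for row in(320,330,335,340):
            u=us[vs==row]; print(row,u.min(),u.max(),end=";")
        # base: bottom row front edge on z=0, centre 22mm farther along view
        o=-c["R"].T@c["t"]; g=ray(c,(us[vs>330].min()+us[vs>330].max())/2,vs.max()-1,3); d=g-o;d[2]=0;d/=np.linalg.norm(d);print("base ctr",(g+d*20).round(1))
    else: print("top ctr",ray(c,us.mean(),vs.mean(),80).round(1))
go(455,-124,120,-112)
E
```

```text
time: 3.1
tcp_pos: [452.6, -80.2, 272.1]
tcp_rot: [0.0, -0.561, 0.828, 0.0]
ft_force: [1.4, 0.5, 0.2]
grip_width: 85.5
grip_force: 0.0
scene 752 373 394 306 349
320 376 392;330 374 393;335 374 393;340 374 392;base ctr [ 462.9 -126.1    3. ]
top 275 408 428 275 291
top ctr [ 455.6 -120.9   80. ]
tcp [452.6 -83.6 271.9] xyaw -111.8 zax [-0.001 -0.001 -1.   ] shift units [ 0.1212 -0.0577  0.5064] turn z units 0.0013
```

```bash

python3 -m handwheel '[[[0,0,0],[0.121,-0.061,0],0],[[0,0,0],[0,0,0.1],0],[[0,0,0],[0,0,0.15],0],[[0,0,0],[0,0,0.15],0],[[0,0,0],[0,0,0.1],0],[[0,0,0],[0,0,0],0]]'
python3 - <<'E'
from h import *
c=cam("scene"); cv2.imwrite("pics/c3.png",cv2.resize(c["img"][200:380,270:470],None,fx=4,fy=4)[:600,:800,::-1])
go(456,-124,30,-112)
E
```

```text
time: 3.9
tcp_pos: [454.8, -119.0, 120.2]
tcp_rot: [-0.002, -0.561, 0.828, 0.001]
ft_force: [0.0, 0.7, 1.1]
grip_width: 85.3
grip_force: 0.0
tcp [ 456.2 -119.   121.9] xyaw -111.7 zax [-0.002 -0.001 -1.   ] shift units [ 0.0153 -0.0061  0.3062] turn z units 0.0019
```

View pics/c3.png

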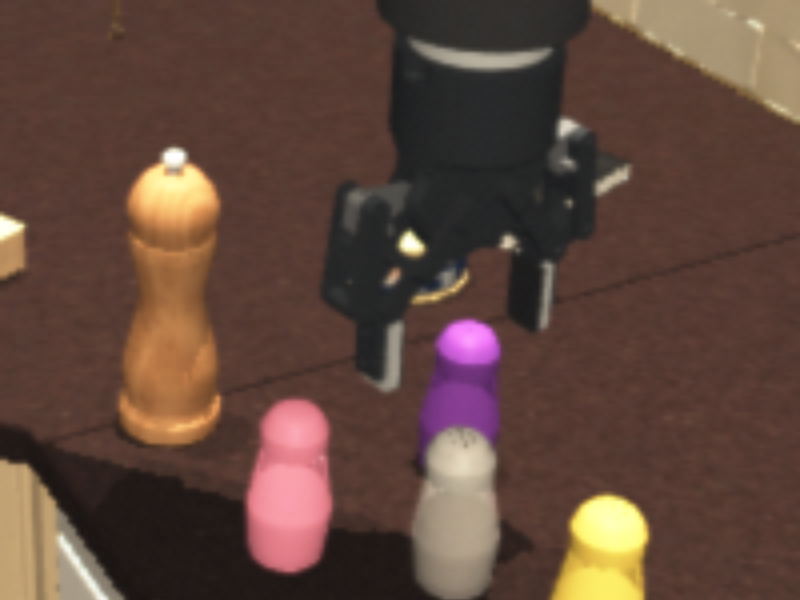

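The grey shaker (crop 460,460) sits below the midpoint between the fingers (crop 455,355), and the pink, yellow and purple ones are clear of both. I descend and grip.

```bash

python3 -m handwheel '[[[0,0,0],[0.015,-0.006,0.06],0],[[0,0,0],[0,0,0.1],0],[[0,0,0],[0,0,0.1],0],[[0,0,0],[0,0,0.052],0],[[0,0,0],[0,0,0],0],[[0,0,0],[0,0,0],0.2]]' 25
python3 -m handwheel '[[[0,0,0],[0,0,0],0.3],[[0,0,0],[0,0,0],0.4],[[0,0,0],[0,0,0],0.5],[[0,0,0],[0,0,0],0.6],[[0,0,0],[0,0,0],0.7],[[0,0,0],[0,0,0],0.8],[[0,0,0],[0,0,0],0.8],[[0,0,0],[0,0,0],0.8]]' 25
python3 - <<'E'
from h import *
c=cam("scene"); cv2.imwrite("pics/c4.png",cv2.resize(c["img"][230:380,290:490],None,fx=4,fy=4)[:600,:800,::-1])
go(456,-124,250,-112)
E
```

```text
time: 4.7
tcp_pos: [458.0, -123.6, 30.0]
tcp_rot: [0.001, -0.562, 0.827, -0.001]
ft_force: [-0.7, -0.2, -0.1]
grip_width: 69.8
grip_force: 0.0
time: 5.7
tcp_pos: [457.1, -123.8, 29.2]
tcp_rot: [0.0, -0.562, 0.827, -0.0]
ft_force: [-1.6, 0.1, 8.5]
grip_width: 40.3
grip_force: 24.5
tcp [ 457.1 -123.8   29.2] xyaw -111.7 zax [ 0.001 -0.    -1.   ] shift units [ 0.002   0.0026 -0.736 ] turn z units 0.0019
```

View pics/c4.png

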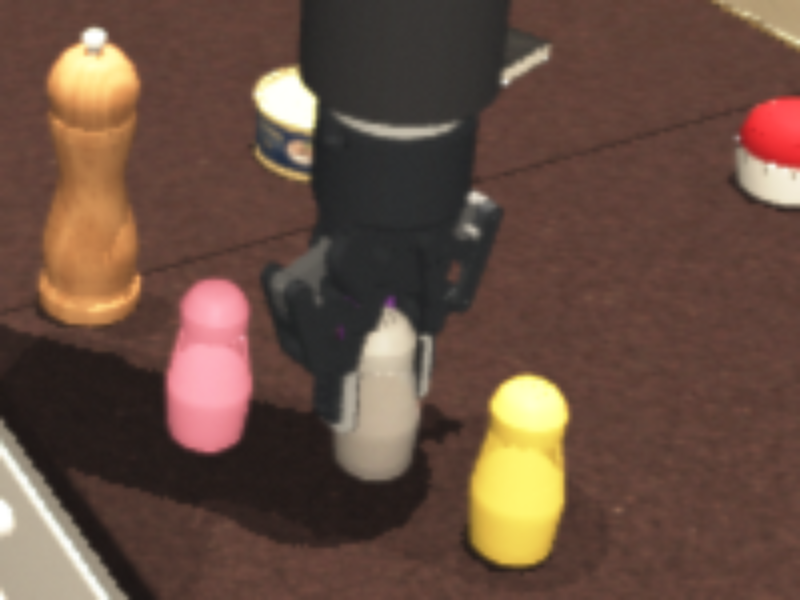

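The grey shaker is between the pads, but the grip (crop rows 340–430) is on its tapering part. I regrip about 7 mm lower.

```bash

python3 -m handwheel '[[[0,0,0],[0,0,0],0.25],[[0,0,0],[0,0,0],0.25],[[0,0,0],[0,0,0],0.25],[[0,0,0],[0,0,0.015],0.25],[[0,0,0],[0,0,0.009],0.25],[[0,0,0],[0,0,0],0.35],[[0,0,0],[0,0,0],0.45],[[0,0,0],[0,0,0],0.55]]' 30
python3 -m handwheel '[[[0,0,0],[0,0,0],0.65],[[0,0,0],[0,0,0],0.8],[[0,0,0],[0,0,0],0.8],[[0,0,0],[0,0,0],0.8],[[0,0,0],[0,0,-0.02],0.8],[[0,0,0],[0,0,-0.05],0.8],[[0,0,0],[0,0,0],0.8]]' 30
python3 - <<'E'
from h import *
c=cam("scene"); cv2.imwrite("pics/c5.png",cv2.resize(c["img"][230:380,290:490],None,fx=4,fy=4)[:600,:800,::-1])
W=pts(c)
go(420,-124,250,-7.3)
E
```

```text
time: 6.75
tcp_pos: [456.8, -123.8, 21.7]
tcp_rot: [0.0, -0.562, 0.827, -0.0]
ft_force: [-0.5, 1.2, 2.9]
grip_width: 40.7
grip_force: 29.9
time: 7.62
tcp_pos: [457.4, -123.6, 43.2]
tcp_rot: [0.001, -0.562, 0.827, -0.0]
ft_force: [0.4, 1.0, -1.0]
grip_width: 40.7
grip_force: 30.6
tcp [ 456.9 -123.6   42.6] xyaw -111.7 zax [ 0.001  0.    -1.   ] shift units [ 0.0461  0.1133 -0.6916] turn z units -0.5799
```

View pics/c5.png

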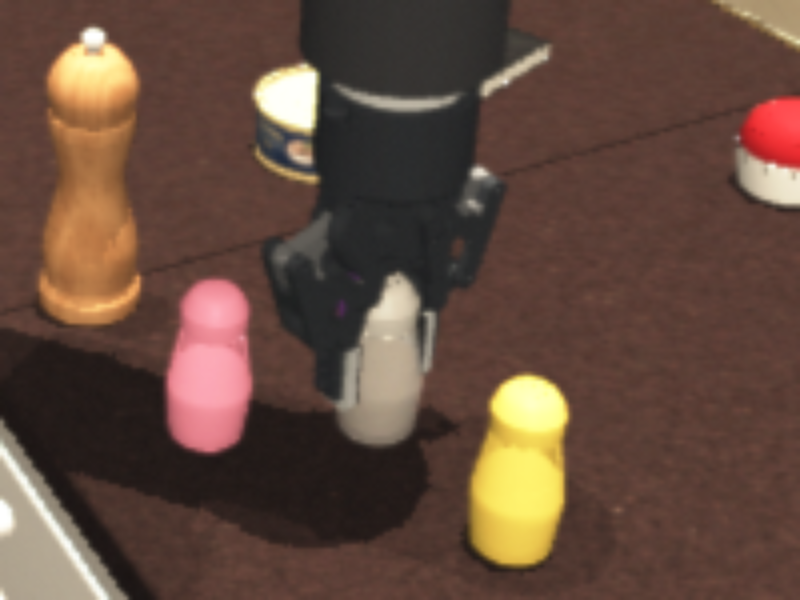

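The shaker hangs upright in the grip with its base at crop (378,435), clear of the worktop, and the bystanders have not moved. I lift and turn.

```bash

python3 -m handwheel '[[[0,0,0],[0,0,-0.05],0.8],[[0,0,0],[0,0,-0.1],0.8],[[0,0,0],[0,0,-0.1],0.8],[[0,0,0],[0,0,-0.1],0.8],[[0,0,-0.04],[0,0,-0.1],0.8],[[0,0,-0.05],[0,0,-0.1],0.8],[[0,0,-0.05],[0,0,-0.1],0.8],[[0,0,-0.05],[0,0,-0.07],0.8]]' 30
python3 -m handwheel '[[[0,0,-0.05],[0,0,0],0.8],[[0,0,-0.05],[0,0,0],0.8],[[0,0,-0.05],[0,0,0],0.8],[[0,0,-0.05],[0,0,0],0.8],[[0,0,-0.05],[0,0,0],0.8],[[0,0,-0.05],[0,0,0],0.8],[[0,0,-0.05],[0,0,0],0.8],[[0,0,-0.04],[0,0,0],0.8]]' 30
python3 - <<'E'
from h import *
go(430,90,250,-7.3)
go(409,307,250,-7.3)
E
```

```text
time: 8.68
tcp_pos: [456.7, -123.6, 258.9]
tcp_rot: [-0.0, 0.782, -0.624, 0.0]
ft_force: [1.1, -0.0, -0.7]
grip_width: 41.0
grip_force: 30.7
time: 9.68
tcp_pos: [456.3, -123.6, 257.4]
tcp_rot: [-0.0, 0.998, -0.061, -0.001]
ft_force: [-0.7, 0.3, -0.9]
grip_width: 40.8
grip_force: 30.7
tcp [ 456.3 -123.6  257.4] xyaw -7.0 zax [-0.001  0.    -1.   ] shift units [-0.1741 -0.696   0.0248] turn z units 0.0015
tcp [ 456.3 -123.6  257.4] xyaw -7.0 zax [-0.001  0.    -1.   ] shift units [-0.332  -1.4053  0.0251] turn z units 0.0015
```

```bash

python3 -m handwheel '[[[0,0,0],[-0.014,-0.06,0],0.8],[[0,0,0],[-0.028,-0.117,0],0.8],[[0,0,0],[-0.028,-0.117,0],0.8],[[0,0,0],[-0.028,-0.117,0],0.8],[[0,0,0],[-0.028,-0.117,0],0.8],[[0,0,0],[-0.028,-0.117,0],0.8],[[0,0,0],[-0.028,-0.117,0],0.8],[[0,0,0],[-0.028,-0.117,0],0.8]]' 30
python3 -m handwheel '[[[0,0,0],[-0.028,-0.117,0],0.8],[[0,0,0],[-0.028,-0.117,0],0.8],[[0,0,0],[-0.028,-0.117,0],0.8],[[0,0,0],[-0.028,-0.117,0],0.8],[[0,0,0],[-0.014,-0.058,0],0.8],[[0,0,0],[0,0,0],0.8],[[0,0,0],[0,0,0],0.8]]' 30
python3 - <<'E'
from h import *
go(409,307,90,-7.3)
E
```

```text
time: 10.68
tcp_pos: [427.0, 147.0, 257.6]
tcp_rot: [0.0, 0.998, -0.063, -0.0]
ft_force: [0.7, -0.3, -1.0]
grip_width: 40.5
grip_force: 30.7
time: 11.55
tcp_pos: [409.9, 306.4, 257.9]
tcp_rot: [0.0, 0.998, -0.064, -0.0]
ft_force: [0.1, -0.3, -1.4]
grip_width: 40.9
grip_force: 30.7
tcp [409.9 306.4 257.9] xyaw -7.3 zax [-0.001 -0.001 -1.   ] shift units [-0.003  -0.0019  0.5597] turn z units 0.0000
```

```bash

python3 -m handwheel '[[[0,0,0],[0,0,0.05],0.8],[[0,0,0],[0,0,0.1],0.8],[[0,0,0],[0,0,0.1],0.8],[[0,0,0],[0,0,0.1],0.8],[[0,0,0],[0,0,0.1],0.8],[[0,0,0],[-0.003,0,0.08],0.8],[[0,0,0],[0,0,0.05],0.8],[[0,0,0],[0,0,0],0.8]]' 30
python3 - <<'E'
from h import *
c=cam("scene"); np.savez("s6.npz",**c)
cv2.imwrite("pics/c6.png",cv2.resize(c["img"][190:310,140:300],None,fx=5,fy=5,interpolation=cv2.INTER_CUBIC)[...,::-1])
go(409,307,82,-7.3)
W=pts(c)
m=(W[...,2]>38)&(W[...,2]<80)&(np.hypot(W[...,0]-409,W[...,1]-307)<32)
p=W[m]; vs,us=np.nonzero(m); print(len(p),us.min(),us.max(),vs.min(),vs.max())
for lo in range(40,80,5):
    k=(p[:,2]>lo)&(p[:,2]<lo+5)
    if k.sum()>3:
        q=p[k];cols=c["img"][vs[k],us[k]].mean(0)
        print(lo,k.sum(),us[k].min(),us[k].max(),q.mean(0).round(1),cols.round())
E
```

```text
time: 12.55
tcp_pos: [408.8, 306.2, 83.3]
tcp_rot: [0.001, 0.998, -0.064, -0.001]
ft_force: [-0.9, -0.7, -0.3]
grip_width: 40.7
grip_force: 30.7
tcp [409.3 306.9  84.2] xyaw -7.3 zax [-0.    -0.001 -1.   ] shift units [-0.001  -0.0001  0.0075] turn z units 0.0001
96 201 219 262 273
60 5 205 215 [401.2 295.1  64. ] [244. 232. 189.]
65 25 202 217 [400.5 295.   67.6] [235. 228. 191.]
70 28 201 218 [400.6 294.7  72.3] [169. 155. 124.]
75 35 201 218 [400.  293.6  77.5] [136. 122. 102.]
```

View pics/c6.png

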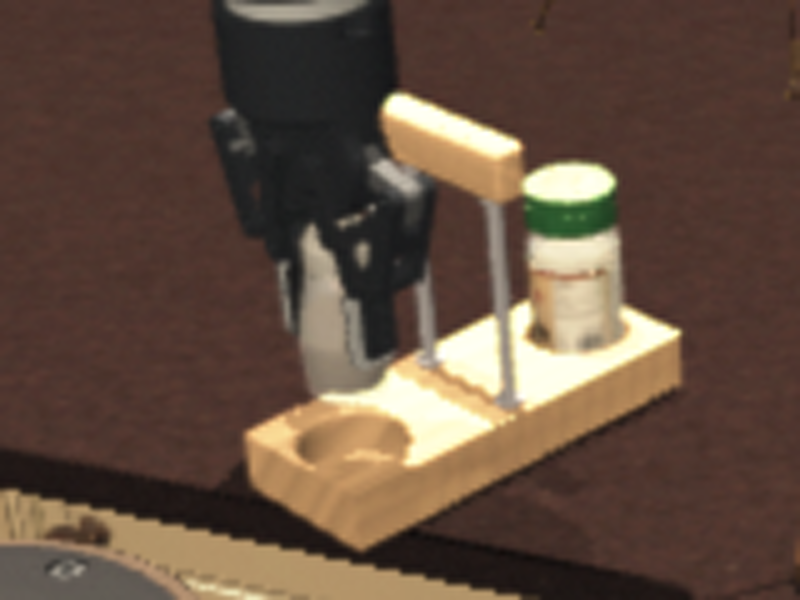

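The shaker base (crop 345,390) hovers above and behind the empty well (crop 354,437). The handle bar and jar are clear. I compare the projected positions for a fine correction.

```bash
python3 - <<'E'
from h import *
c=dict(np.load("s6.npz"));W=pts(c);K,R,t=c["mtx"],c["R"],c["t"]
def pr(x): q=K@(R@np.array(x,float)+t); return (q[:2]/q[2]).round(2)
for z in(62,70,80): print(z,pr([409,307,z]))
print("well exp",pr([409.1,306.6,34]))
o=-R.T@t; print("cam",o)
g=c["img"].astype(int)
for r in(258,262,264,266,268): print(r,[int(x) for x in g[r,196:224].mean(1)])
# well rim: dark/shadow inside region vs block top; depth points below 30 inside
print("depth z of block rows")
for r in range(268,288,2): print(r,[int(x) if x==x else -1 for x in W[r,194:228,2]])
E
```

```text
62 [209.05 267.7 ]
70 [208.71 264.73]
80 [208.27 261.  ]
well exp [210.41 277.95]
cam [-250.08907216 -437.85743834  621.88046326]
258 [59, 58, 61, 79, 123, 136, 144, 149, 151, 152, 152, 152, 140, 108, 136, 129, 97, 43, 31, 31, 33, 35, 33, 41, 55, 57, 57, 70]
262 [59, 57, 58, 65, 85, 109, 116, 123, 126, 129, 130, 129, 128, 123, 110, 135, 131, 121, 107, 116, 107, 106, 110, 149, 187, 195, 197, 187]
264 [61, 59, 59, 61, 72, 106, 113, 119, 122, 125, 126, 127, 127, 125, 121, 119, 117, 113, 107, 99, 116, 194, 234, 216, 202, 203, 204, 204]
266 [61, 63, 61, 61, 67, 90, 110, 116, 120, 124, 125, 125, 124, 121, 120, 117, 114, 109, 107, 131, 198, 237, 248, 250, 249, 248, 243, 212]
268 [58, 57, 55, 55, 57, 69, 104, 121, 135, 155, 172, 160, 152, 150, 154, 176, 201, 215, 236, 238, 242, 246, 248, 247, 247, 247, 248, 248]
depth z of block rows
268 [2, 0, 1, 0, 3, 0, 2, 2, 68, 70, 70, 71, 72, 71, 71, 72, 71, 72, 71, 69, 67, 68, 65, 34, 34, 34, 37, 35, 34, 36, 34, 35, 36, 35]
270 [2, 2, 0, 1, 5, 2, 3, 2, 34, 36, 35, 63, 66, 66, 64, 65, 65, 64, 63, 35, 37, 36, 36, 37, 35, 37, 37, 35, 35, 36, 34, 36, 34, 
[... 427 characters left out ...]
[36, 36, 33, 34, 35, 33, 30, 29, 25, 25, 23, 21, 20, 18, 18, 18, 20, 16, 18, 17, 17, 17, 17, 18, 20, 23, 23, 34, 34, 34, 36, 35, 34, 35]
280 [34, 36, 33, 35, 36, 33, 25, 22, 22, 17, 18, 16, 14, 15, 14, 13, 15, 15, 14, 14, 14, 12, 13, 12, 13, 15, 34, 35, 36, 37, 36, 36, 36, 36]
282 [26, 29, 31, 32, 33, 38, 36, 18, 15, 15, 14, 14, 12, 14, 12, 13, 14, 14, 12, 13, 15, 12, 36, 35, 37, 35, 34, 34, 36, 35, 36, 34, 32, 30]
284 [22, 23, 27, 27, 28, 31, 32, 34, 36, 36, 35, 36, 34, 35, 36, 34, 35, 37, 37, 36, 35, 35, 36, 35, 35, 33, 36, 36, 33, 32, 31, 29, 27, 26]
286 [15, 15, 19, 21, 22, 22, 27, 27, 27, 30, 34, 36, 36, 34, 36, 35, 34, 37, 37, 35, 38, 36, 37, 35, 32, 32, 30, 30, 27, 28, 25, 23, 22, 22]
```

```bash
python3 - <<'E'
from h import *
c=dict(np.load("s6.npz"));W=pts(c);R,t=c["R"],c["t"];o=-R.T@t
d=np.array([409,307])-o[:2];d/=np.linalg.norm(d);e=np.array([d[1],-d[0]])
for r in(258,260,262,264,266,268,269,270,271):
    p=W[r,206:212];p=p[~np.isnan(p[:,0])]; p=p[p[:,2]>45]
    if len(p): q=p[:,:2]-[409,307]; print(r,len(p),p[:,2].mean().round(1),"along",(q@d).mean().round(1),(q@d).min().round(1),"lat",(q@e).mean().round(1))
# check bias: board front edge & rim: block-top depth heights
m=(W[...,2]>30)&(W[...,2]<40);print(np.nanmedian(W[m][:,2]))
E
```

```text
258 6 100.3 along -23.3 -31.7 lat 1.3
260 6 94.9 along -22.8 -27.9 lat 0.8
262 6 89.6 along -22.4 -27.1 lat 0.2
264 6 82.6 along -19.2 -20.5 lat -0.3
266 6 76.9 along -18.3 -21.4 lat -0.8
268 6 72.2 along -19.2 -21.6 lat -1.3
269 6 68.7 along -17.6 -18.6 lat -1.6
270 6 65.7 along -17.1 -18.4 lat -1.8
35.60522528600642
```

Centring is within about 2 mm, against 4 mm of clearance plus the chamfer. I lower gently.

```bash

python3 -m handwheel '[[[0,0,0],[0,0,0.04],0.8],[[0,0,0],[0,0,0.03],0.8],[[0,0,0],[0,0,0.02],0.8],[[0,0,0],[0,0,0.015],0.8],[[0,0,0],[0,0,0.01],0.8],[[0,0,0],[0,0,0],0.8]]' 30
python3 -c "
from h import *
go(409,307,34,-7.3);print(get_obs()['ft_force'])"
```

```text
time: 13.35
tcp_pos: [409.1, 307.2, 49.7]
tcp_rot: [0.0, 0.998, -0.063, -0.0]
ft_force: [0.5, -0.1, -0.7]
grip_width: 41.0
grip_force: 30.7
tcp [409.1 307.2  49.7] xyaw -7.3 zax [-0. -0. -1.] shift units [-0.0004  0.0007  0.0522] turn z units 0.0001
[ 0.5124953  -0.13238706 -0.6699883 ]
```

```bash

python3 -m handwheel '[[[0,0,0],[0,0,0.015],0.8],[[0,0,0],[0,0,0.012],0.8],[[0,0,0],[0,0,0.01],0.8],[[0,0,0],[0,0,0.006],0.8],[[0,0,0],[0,0,0.004],0.8],[[0,0,0],[0,0,0],0.8]]' 30
python3 - <<'E'
from h import *
c=cam("scene")
cv2.imwrite("pics/c7.png",cv2.resize(c["img"][190:310,140:300],None,fx=5,fy=5,interpolation=cv2.INTER_CUBIC)[...,::-1])
go(409,307,34,-7.3)
E
```

```text
time: 14.1
tcp_pos: [409.2, 307.2, 35.6]
tcp_rot: [0.0, 0.998, -0.063, -0.0]
ft_force: [0.2, 0.3, -1.1]
grip_width: 40.7
grip_force: 30.7
tcp [409.2 307.3  35.7] xyaw -7.3 zax [ 0.  0. -1.] shift units [-0.0005  0.0011  0.0058] turn z units 0.0001
```

View pics/c7.png

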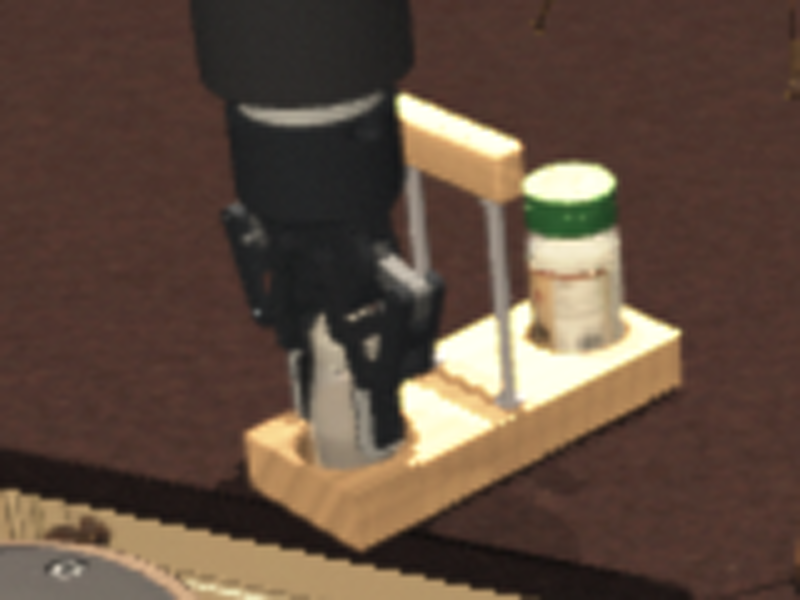

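The shaker is in the well at crop (355,460) with no contact force, and the caddy has not moved. I lower the last millimetres until it touches.

```bash

python3 -m handwheel '[[[0,0,0],[0,0,0.003],0.8],[[0,0,0],[0,0,0.003],0.8],[[0,0,0],[0,0,0],0.8]]' 30
```

```text
time: 14.52
tcp_pos: [409.1, 307.2, 33.8]
tcp_rot: [0.0, 0.998, -0.063, -0.0]
ft_force: [-0.9, 0.5, -1.2]
grip_width: 41.0
grip_force: 30.7
```

```bash

python3 -m handwheel '[[[0,0,0],[0,0,0.003],0.8],[[0,0,0],[0,0,0],0.8]]' 30
python3 -m handwheel '[[[0,0,0],[0,0,0.003],0.8],[[0,0,0],[0,0,0],0.8]]' 30
```

```text
time: 14.78
tcp_pos: [409.3, 307.3, 33.6]
tcp_rot: [-0.0, 0.998, -0.063, 0.0]
ft_force: [-3.0, -1.9, 8.7]
grip_width: 41.1
grip_force: 31.3
time: 15.02
tcp_pos: [409.4, 307.3, 33.6]
tcp_rot: [-0.0, 0.998, -0.063, 0.0]
ft_force: [-4.1, -3.4, 16.5]
grip_width: 41.3
grip_force: 32.1
```

Contact comes at the expected height. I back off the push and release slowly.

```bash

python3 -m handwheel '[[[0,0,0],[0,0,-0.003],0.8],[[0,0,0],[0,0,-0.002],0.5],[[0,0,0],[0,0,0],0.46],[[0,0,0],[0,0,0],0.42],[[0,0,0],[0,0,0],0.36],[[0,0,0],[0,0,0],0.25],[[0,0,0],[0,0,0],0.1],[[0,0,0],[0,0,0],0]]' 30
python3 -m handwheel '[[[0,0,0],[0,0,0],0],[[0,0,0],[0,0,-0.03],0],[[0,0,0],[0,0,-0.08],0],[[0,0,0],[0,0,-0.15],0],[[0,0,0],[0,0,-0.15],0],[[0,0,0],[0,0,-0.15],0],[[0,0,0],[0,0,-0.15],0],[[0,0,0],[0,0,-0.08],0]]' 30
python3 - <<'E'
from h import *
c=cam("scene")
cv2.imwrite("pics/c8.png",cv2.resize(c["img"][190:310,140:300],None,fx=5,fy=5,interpolation=cv2.INTER_CUBIC)[...,::-1])
W=np.nan_to_num(pts(c),nan=-999)
m=(abs(W[...,2]-35)<5)&(np.hypot(W[...,0]-480,W[...,1]-297)<140)
print(cv2.minAreaRect(W[m][:,:2].astype(np.float32)), "before s: (478.8,298.1) 83.04")
go(480.5,297.3,260,-97.25)
E
```

```text
time: 16.02
tcp_pos: [409.2, 307.3, 33.6]
tcp_rot: [-0.0, 0.998, -0.063, 0.0]
ft_force: [-1.2, -0.4, 0.8]
grip_width: 85.6
grip_force: 0.0
time: 17.02
tcp_pos: [409.6, 307.6, 274.2]
tcp_rot: [-0.002, 0.998, -0.063, 0.001]
ft_force: [0.4, 0.0, -0.4]
grip_width: 85.5
grip_force: 0.0
((480.02947998046875, 297.74298095703125), (89.79106903076172, 208.91310119628906), 82.43955993652344) before s: (478.8,298.1) 83.04
tcp [410.4 308.2 276.6] xyaw -7.2 zax [ 0.005  0.005 -1.   ] shift units [0.236  0.007  0.0564] turn z units 0.5000
```

View pics/c8.png

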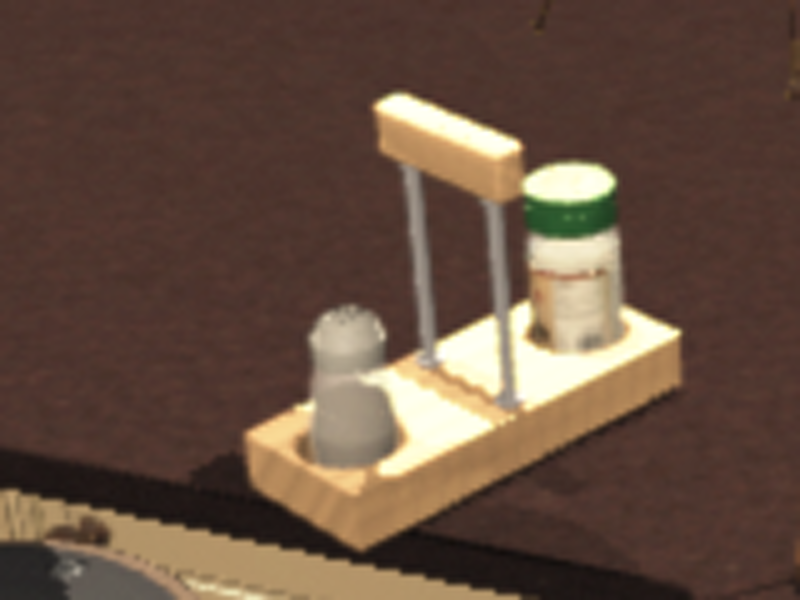

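The shaker stands upright and free in the well at crop (352,400), and the caddy and jar are unmoved. I go to the handle bar and turn 90°.

```bash

python3 -m handwheel '[[[0,0,0],[0.08,0.003,0],0],[[0,0,0],[0.1,0.003,0],0],[[0,0,0],[0.056,0.001,0],0],[[0,0,0.05],[0,0,0],0],[[0,0,0.05],[0,0,0],0],[[0,0,0.05],[0,0,0],0],[[0,0,0.05],[0,0,0],0],[[0,0,0.05],[0,0,0],0]]' 40
python3 -m handwheel '[[[0,0,0.05],[0,0,0],0],[[0,0,0.05],[0,0,0],0],[[0,0,0.05],[0,0,0],0],[[0,0,0.05],[0,0,0],0],[[0,0,0.05],[0,0,0],0],[[0,0,0],[0,0,0],0],[[0,0,0],[0,0,0],0]]' 40
python3 -c "
from h import *
go(480.5,297.3,141,-97.3)"
```

```text
time: 18.08
tcp_pos: [478.9, 296.0, 270.7]
tcp_rot: [0.0, 0.897, -0.443, -0.0]
ft_force: [0.3, 0.5, 0.5]
grip_width: 85.3
grip_force: 0.0
time: 18.95
tcp_pos: [479.1, 296.2, 270.7]
tcp_rot: [-0.0, -0.662, 0.749, 0.0]
ft_force: [0.3, 0.5, -0.6]
grip_width: 84.9
grip_force: 0.0
tcp [479.1 296.2 270.7] xyaw -97.1 zax [-0.  0. -1.] shift units [-0.0044 -0.0043  0.4323] turn z units 0.0012
```

```bash

python3 -m handwheel '[[[0,0,0.001],[-0.004,-0.004,0.05],0],[[0,0,0],[0,0,0.1],0],[[0,0,0],[0,0,0.1],0],[[0,0,0],[0,0,0.1],0],[[0,0,0],[0,0,0.05],0],[[0,0,0],[0,0,0.03],0],[[0,0,0],[0,0,0],0.2],[[0,0,0],[0,0,0],0.4]]' 60
python3 - <<'E'
from h import *
c=cam("scene")
cv2.imwrite("pics/c9.png",cv2.resize(c["img"][170:310,140:300],None,fx=4,fy=4,interpolation=cv2.INTER_CUBIC)[...,::-1])
go(480.5,297.3,141,-97.3)
E
```

```text
time: 19.95
tcp_pos: [480.9, 297.7, 142.5]
tcp_rot: [0.001, -0.66, 0.751, 0.0]
ft_force: [-0.1, 0.8, -0.0]
grip_width: 52.0
grip_force: 0.0
tcp [480.9 297.7 142.6] xyaw -97.4 zax [ 0.001  0.001 -1.   ] shift units [0.0015 0.0012 0.0053] turn z units -0.0008
```

View pics/c9.png

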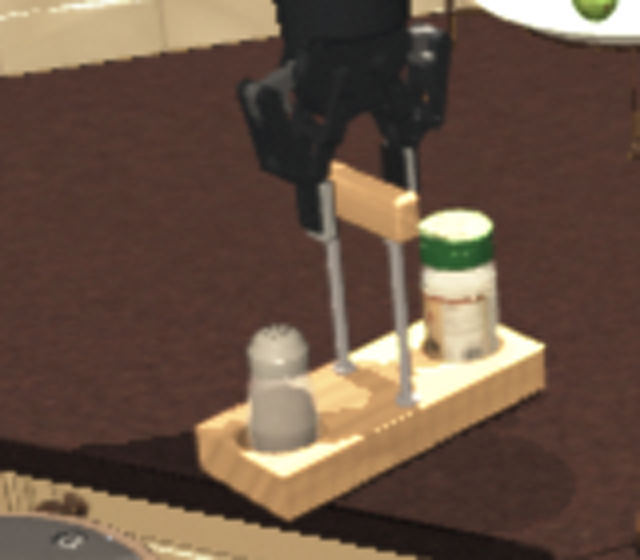

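The fingers straddle the handle bar (crop 330–415, 165–240) and both containers are clear. I close and lift.

```bash

python3 -m handwheel '[[[0,0,0],[0,0,0],0.55],[[0,0,0],[0,0,0],0.65],[[0,0,0],[0,0,0],0.75],[[0,0,0],[0,0,0],0.85],[[0,0,0],[0,0,0],1],[[0,0,0],[0,0,0],1],[[0,0,0],[0,0,0],1],[[0,0,0],[0,0,0],1]]' 80
python3 -c "
from h import *
go(480.5,297.3,241,-97.3)"
```

```text
time: 21.0
tcp_pos: [480.8, 297.3, 141.8]
tcp_rot: [0.0, -0.66, 0.752, -0.0]
ft_force: [2.0, -0.8, 4.0]
grip_width: 16.8
grip_force: 79.5
tcp [480.8 297.3 141.8] xyaw -97.5 zax [ 0.001  0.    -1.   ] shift units [ 0.      0.0007 -0.3305] turn z units -0.0008
```

```bash

python3 -m handwheel '[[[0,0,0],[0,0,-0.01],1],[[0,0,0],[0,0,-0.025],1],[[0,0,0],[0,0,-0.045],1],[[0,0,0],[0,0,-0.055],1],[[0,0,0],[0,0,-0.055],1],[[0,0,0],[0,0,-0.055],1],[[0,0,0],[0,0,-0.045],1],[[0,0,0],[0,0,-0.03],1]]' 80
python3 -m handwheel '[[[0,0,0],[0,0,-0.013],1],[[0,0,0],[0,0,0],1],[[0,0,0],[0,0,0],1],[[0,0,0],[0,0,0],1],[[0,0,0],[0,0,0],1],[[0,0,0],[0,0,0],1],[[0,0,0],[0,0,0],1],[[0,0,0],[0,0,0],1]]' 80
python3 - <<'E'
from h import *
c=cam("scene")
cv2.imwrite("pics/c10.png",cv2.resize(c["img"][130:310,140:340],None,fx=3,fy=3,interpolation=cv2.INTER_CUBIC)[...,::-1])
go(480.5,297.3,241,-97.3)
W=pts(c); m=(W[...,2]>125)&(W[...,2]<145)&(np.hypot(W[...,0]-480,W[...,1]-297)<130)
p=W[m]; A=np.c_[p[:,:2]-p[:,:2].mean(0),np.ones(len(p))]
k=abs(p[:,2]-np.median(p[:,2]))<6; print(k.sum(),np.linalg.lstsq(A[k],p[k,2],rcond=None)[0])
E
```

```text
time: 22.0
tcp_pos: [480.6, 297.4, 238.7]
tcp_rot: [0.0, -0.66, 0.752, 0.0]
ft_force: [0.1, -0.4, -6.9]
grip_width: 16.5
grip_force: 78.3
time: 23.0
tcp_pos: [480.5, 297.2, 241.5]
tcp_rot: [0.0, -0.66, 0.752, -0.0]
ft_force: [0.2, -0.4, -6.4]
grip_width: 17.0
grip_force: 78.3
tcp [480.5 297.2 241.5] xyaw -97.5 zax [-0.  0. -1.] shift units [-0.0002 -0.      0.0017] turn z units -0.0009
1146 [5.77894098e-03 1.46002422e-02 1.34953167e+02]
```

View pics/c10.png

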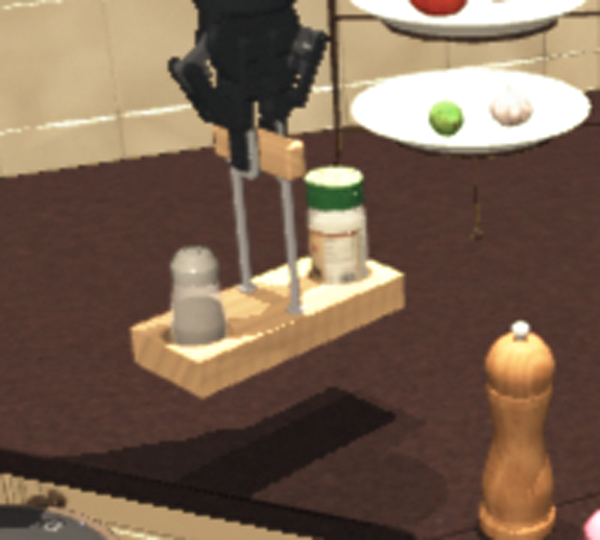

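The caddy hangs level, its block top at z ≈ 135 mm (underside about 100 mm up). The shaker (crop 195,295) and jar (crop 337,225) stand upright in it, and the mill is untouched. I hand in.

```bash
python3 -c "
from h import *
print(hand_in())"
```

```text
the job is handed in; nothing more can be done
None
```

I handed in the job with the shaker upright in the empty well and the caddy held level and still about 10 cm up, the jar standing in it and the mill and tin not touched; the system gave no verdict.

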